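Check the return spring and open angle of a test-box guard

ROBOT

A 6-joint arm with a two-finger parallel gripper is mounted at the origin on the work surface. World frame = base frame: x ahead of the robot, y to its left, z up, the work surface at z = 0. Lengths are in m, angles in degrees, forces in N, time in s.
With the tool pointing down it reaches from about 0.375 to 0.75 m from the base axis. Payload 9 kg.
Tool frame: the origin (TCP) lies on the centre line of the jaws, within the pads' length; the fingertips stand 22 mm ahead of it and the grasp point (between the pads) lies 3 mm ahead of it; x points along the fingers, z is the direction in which the jaws open and shut, and the axes are right-handed (so a half turn about x gives the same grasp; the last joint's range is limited). The gripper opens to 85 mm and grips with 20 to 120 N. Pads are 22 mm wide; open, the fingers measure 114 mm over their backs; the gripper's body (76 mm by 85 mm) begins 54 mm behind the grasp point. The pads swing forward as they close: fully open they stand 13 mm farther back than shut.
Start: joints at [-83.52, 5.964, 5.575, 89.605, 0, 77.527], TCP at [0.195, -0.567, 0.253] pointing down, gripper open.
Joint ranges: [-171.21, 171.21], [-48.23, 106.86], [-62.78, 66.21], [-105.2, 120.99], [-86.42, 89.51], [-180, 180]. Speed limits (degrees/s): [127.2, 127.2, 147.25, 180, 180, 180].

INTERFACE

Orientations are given as a 3x3 rotation matrix whose columns are the frame's x, y, z axes.
In Python, from station import * gives the robot as it stands. The module is installed in compiled form; this text tells all that it offers.
- The arm moves only by the tool send_rows, never from a script. Its arguments are lists of equal length, an entry for each row: "xyz": the shift along the tool's x, y, z in cm, a list of three; "yaw": the turn about the tool's x in degrees; "jaw": the closure, from 0 (fully open) to 1 (shut). In form: {"xyz": [[x, y, z], ...], "yaw": [yaw, ...], "jaw": [jaw, ...]}. A call has 1 to 12 rows; each row shifts and turns the pose as measured when the row begins, along the tool's axes as they then stand; what a row does not reach is not made up. A row lasts 1/8 s, in which the tool goes at most 62.5 mm and 10.7 degrees, less where a joint would pass 70% of its speed; a pose out of reach is approached as far as the arm can. A call with a gripper value outside its range is refused whole. The fingers move at their own pace and stop on an object; "grip_force" is the grip in N (left out, the last holds). Time passes only in rows, so rows that do not move let the fingers close. It gives the time, the measured TCP pose, the force and the opening at its end, in the units of the state.
- get_state(): the state, without advancing time (a new reading comes with each control period).
- read_camera(name): name is "scene" or "top"; returns a dict with "img" (420x560x3 uint8, blue, green, red), "vfov" (degrees; the focal length in pixels is half the picture's height over the tangent of half this angle, whatever the lens; pixels are square), "cx", "cy" (the principal point, pixels), "T" (4x4, takes a point from camera to world coordinates). Camera axes: x right, y down, z forward; pixel columns grow to the right and rows downward; lengths in m; the calibration is good to about 2 mm. A picture is of the moment at which its call begins. There is no depth.
- job_done(): hands the job in, once; it reports no verdict.
The state is a dict: "time": time; "joints": joint angles; "qd": joint speeds; "effort": joint torques, N m; "tcp_pos": TCP position; "eef_rot": TCP orientation; "ft_force": force on the tool from outside, world axes, zero at the start; "ft_torque": the same for the moment, N m; "opening": finger opening in m.
Only numpy, scipy, OpenCV 4.12 (cv2) and the standard library are available. Lean on these libraries where they do the work, as an engineer would, in place of code of your own. Each camera call takes 0.05 s, during which the arm holds its last target. There are 200 camera calls.

TASK

Check the spring guard of the test box. First, with the guard shut, pull the blue tab of the spring gauge on the box's side straight out until its green band shows but no red, keep it there for about a second, then let it slide fully home and leave it. Then lift the clear yellow-framed guard by its black bar until it lies in line with the orange pointer arm, without moving the pointer or the things lying around, and finish while still holding the guard steady at that angle with the gripper (it springs shut if let go).

Things in the scene. Friction and masses are not known exactly. Their poses are not given: they have to be found in the camera images.
- testbox: Cream test box, 180 (x) x 240 (y) x 75 mm high, fixed to the bench; origin at the centre of its underside, x axis from the bar side towards the hinge, y towards the pointer's side (gauge on the -y side), z up. Position and yaw vary. A fixed white wire scale stands at y = 136 mm, arc radius 125 mm about the hinge line, up to 210 mm above the bench: pass above it and the pointer with fingertips over 230 mm.
- guard (a joint): Angle of the guard, rad: 0 shut and level, grows as the bar side rises, stop at 1.5. The guard is a clear panel 175 x 236 x 5 mm with a yellow frame, hinged along the box's y axis on the far (+x) upper edge. About 0.4 kg (varies) plus a spring that shuts it: lifting at the bar takes about 3 to 5 N all the way, and it falls shut if let go.
- guard_bar (a point): Centre of the black round bar by which the guard is lifted: 14 mm diameter, parallel to the box's y axis, 132 mm free between two 12 mm wide side arms, 85 mm above the bench when shut. It stands 47 mm clear of the panel's free edge, with open space below, so that it can be pinched from above and can turn between the fingers. Axes turn with the guard: x points along the panel towards the hinge.
- guard_hinge (a point): Point on the guard's hinge line, midway along it, 80 mm above the bench, (85, 0, 80) mm in the box frame. The bar's centre is 230 mm from it along the panel and 5 mm above the panel's underside plane. The hinge axis is the box's y axis.
- pointer (a joint): Angle of the pointer arm, rad, in the same sense and about the same hinge line as the guard: 0 level, grows upward. It differs from start to start (0.6 to 1.0) and stays where it is by friction. When joint guard equals joint pointer, the guard is in line with the pointer.
- pointer_tip (a point): Centre of the orange block (22 x 10 x 20 mm) at the end of the orange pointer arm, 150 mm from the hinge line, at y = 144 mm in the box frame. Axes turn with the arm, x towards the hinge, so that they are parallel with those of guard_bar when guard and pointer are in line.
- gauge (a joint): How far the gauge is pulled out, m: 0 home, grows as the tab moves away from the box along the box's -y axis, stop at 0.052. Green is at the mouth of the housing from 0.022 to 0.038, red shows beyond 0.038. The spring pulls with about 4 N at home and 9 N at 0.030, and draws it home if let go.
- gauge_tab (a point): Point to grip on the blue upright tab of the gauge: tab 34 mm wide (box x), 12 mm thick (box y, the pull direction), standing from 20 to 78 mm above the bench; this point is at the middle of its width and thickness, 58 mm above the bench, at (-40, -230) mm in the box frame when home. The aluminium housing's mouth is 49 mm from the tab's inner face when home; a 16 mm wide, 8 mm thick steel blade joins them at 35 mm above the bench.
- meter: Bystander: yellow hand meter lying on the bench, 150 x 74 x 34 mm, origin at the centre of its underside. Not to be moved.
- socketblock: Bystander: white socket block, 95 x 50 x 36 mm, origin at the centre of its underside. Not to be moved.
- probe: Bystander: red test probe lying on the bench, grip 110 mm long and 20 mm thick along its x axis, with a 60 mm steel tip at +x; origin under the middle of its grip. Not to be moved.

How it is judged (in metres and radians):
On the way, in this order (a step that is already met when the one before it is completed fails the run):
1. with the guard shut, the gauge is pulled out to its green band and kept there half a second (value of joint gauge between 0.022 and 0.038 m and value of joint guard below 0.05 rad), for 0.5 s.
2. the gauge is back home and let go, the guard still shut (value of joint gauge below 0.004 m and value of joint guard below 0.05 rad and contact force between gauge and the fingers below 0.3 N), for 0.1 s.
At the end, for the whole second after the job is handed in: The guard is held still by the fingers (touching it with more than 1 N, nothing else propping it) within 5 degrees (0.087 rad) of the pointer's angle; the gauge is home within 4 mm; the pointer has moved less than 15 mm and each bystander less than 30 mm (angle between the x axis of guard_bar and the x axis of pointer_tip, either way round below 0.087 rad and value of joint guard between 0.45 and 1.15 rad and velocity of joint guard between -0.05 and 0.05 rad/s and contact force between guard and the fingers above 1 N and contact force between guard and meter below 0.2 N and contact force between guard and socketblock below 0.2 N and contact force between guard and probe below 0.2 N and value of joint gauge below 0.004 m and distance of pointer_tip from where it was at the start of the episode below 0.015 m and distance of each of meter, socketblock, probe from where it was at the start of the episode below 0.03 m); the arm keeps its last pose, push and grip.
It fails at once if the gauge is pulled so far that its red band shows (beyond 41 mm) (value of joint gauge above 0.041 m).
It fails at once if the pointer arm is moved by 15 mm or more (distance of pointer_tip from where it was at the start of the episode above 0.015 m).
It fails at once if the yellow hand meter is moved by 30 mm or more (distance of meter from where it was at the start of the episode above 0.03 m).
It fails at once if the white socket block is moved by 30 mm or more (distance of socketblock from where it was at the start of the episode above 0.03 m).
It fails at once if the red probe is moved by 30 mm or more (distance of probe from where it was at the start of the episode above 0.03 m).
It also fails if it takes over 59 s, if anything falls off the work surface, if the arm or the gripper's body presses on something with over 40 N, if the wrist force passes 120 N, or if a joint passes its speed limit or range.

## Working session

There is one attempt and no reset: what is moved stays moved. The work goes in short steps, Python scripts to look and compute and a tool call to move; the robot and the scene stay as the last step left them, time stands still between calls to the robot, and variables do not carry over. Pictures are saved under pics/ and viewed, about 8 in all and at most 12, crops included, and the job is handed in when it is done.

Besides the shell and the picture viewer there is one more tool, called after "Call:" as name(argument=value, ...) on one line, values as JSON. send_rows: Moves the arm, as the interface text tells. Its arguments: {"type":"object","properties":{"xyz":{"type":"array"},"yaw":{"type":"array"},"jaw":{"type":"array"},"grip_force":{"type":"number"}},"required":["xyz","yaw","jaw"]}

```bash
mkdir -p pics; python3 - <<'E'
from station import *
import cv2,numpy as np
s=get_state();print(s['time'],s['tcp_pos'],np.round(s['eef_rot'],3).tolist(),s['opening'])
for n in("scene","top"):
    c=read_camera(n);cv2.imwrite(f'pics/{n}0.png',c['img']);print(n,c['vfov'],c['cx'],c['cy'],np.round(c['T'],4).tolist())
    np.savez(f'{n}0.npz',**c)
E
```

```text
0.0 [ 0.19486288 -0.56713766  0.25249107] [[-0.0, 0.946, 0.325], [0.001, 0.325, -0.946], [-1.0, 0.0, -0.001]] 0.08535055836511414
scene 45.124186226995405 271.48096757374515 207.05882361243525 [[0.4915, 0.7179, -0.4929, 1.0913], [0.8708, -0.4093, 0.2722, -0.227], [-0.0064, -0.563, -0.8264, 0.93], [0.0, 0.0, 0.0, 1.0]]
top 54.507334698675834 282.52148410923496 195.33642798857602 [[-0.1676, -0.9636, 0.2083, 0.4439], [-0.9859, 0.1643, -0.0328, 0.0832], [-0.0026, -0.2108, -0.9775, 0.8449], [0.0, 0.0, 0.0, 1.0]]
```

View pics/scene0.png

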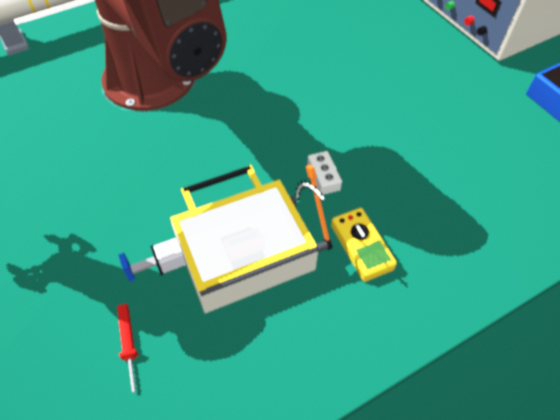

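View pics/top0.png

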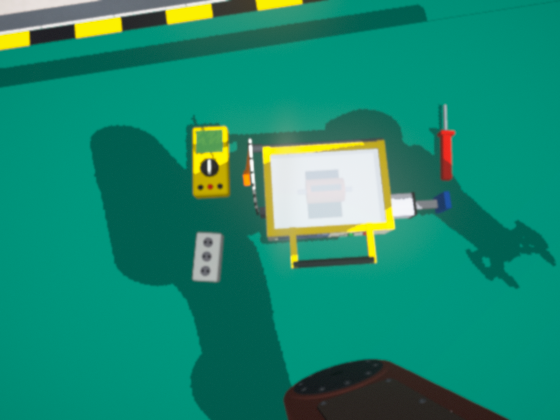

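The scene view shows the bar (187–250, 190–170), blue tab (127,266), orange pointer (312,170)–(325,240). In the top view the bar runs (294,263)–(375,260), the tab is at (443,202), and the pointer block is at (247,178).

```bash
cat > h.py <<'E'
import cv2,numpy as np
def ray(c,p):
    f=c['img'].shape[0]/2/np.tan(np.radians(float(c['vfov']))/2);T=c['T']
    d=T[:3,:3]@np.array([(p[0]-c['cx'])/f,(p[1]-c['cy'])/f,1]);return T[:3,3],d/np.linalg.norm(d)
def onz(c,p,z):
    o,d=ray(c,p);return o+d*(z-o[2])/d[2]
def tri(c1,p1,c2,p2):
    o,d=ray(c1,p1);q,e=ray(c2,p2)
    t=np.linalg.lstsq(np.c_[d,-e],q-o,rcond=None)[0]
    a,b=o+d*t[0],q+e*t[1];return (a+b)/2,np.linalg.norm(a-b)
def mask(c,lo,hi,box=None):
    m=cv2.inRange(cv2.cvtColor(c['img'],cv2.COLOR_BGR2HSV),lo,hi)
    if box:
        k=np.zeros_like(m);k[box[1]:box[3],box[0]:box[2]]=255;m&=k
    return m
def comps(m,n=15):
    r=[]
    for k in cv2.findContours(m,cv2.RETR_EXTERNAL,cv2.CHAIN_APPROX_NONE)[0]:
        if cv2.contourArea(k)>n:
            r.append((cv2.contourArea(k),np.round(cv2.boxPoints(cv2.minAreaRect(k)),1).tolist()))
    return r
E
python3 - <<'E'
from h import *
S=dict(np.load('scene0.npz'));T=dict(np.load('top0.npz'))
for n,c,bb,tb,pb in(('S',S,(180,160,262,200),(110,240,140,290),(295,155,335,250)),('T',T,(285,245,380,272),(425,185,460,220),(235,130,260,195))):
    print(n,'bar',comps(mask(c,(0,0,0),(180,255,60),bb)))
    print(n,'tab',comps(mask(c,(105,100,60),(130,255,255),tb)))
    print(n,'ptr',comps(mask(c,(4,150,120),(17,255,255),pb),5))
big=[]
for n,c,b in(('S',S,(290,140,345,260)),('T',T,(225,125,275,225)),('Tt',T,(420,180,465,220))):
    x0,y0,x1,y1=b;big.append(cv2.resize(cv2.resize(c['img'][y0:y1,x0:x1],None,fx=5,fy=5,interpolation=cv2.INTER_CUBIC),(260,520)) if n!='Tt' else cv2.resize(c['img'][y0:y1,x0:x1],(260,520*260//260)))
cv2.imwrite('pics/c1.png',np.hstack(big))
E
```

```text
S bar [(186.0, [[186.89999389648438, 187.6999969482422], [246.8000030517578, 167.3000030517578], [248.10000610351562, 171.10000610351562], [188.1999969482422, 191.5]])]
S tab [(138.0, [[118.19999694824219, 255.10000610351562], [124.4000015258789, 252.6999969482422], [134.1999969482422, 278.79998779296875], [127.9000015258789, 281.20001220703125]])]
S ptr [(156.0, [[313.8999938964844, 194.3000030517578], [318.20001220703125, 193.3000030517578], [328.8999938964844, 239.8000030517578], [324.6000061035156, 240.8000030517578]]), (88.0, [[305.20001220703125, 165.89999389648438], [312.29998779296875, 164.1999969482422], [317.3999938964844, 184.39999389648438], [310.29998779296875, 186.1999969482422]])]
T bar [(23.5, [[300.0, 262.0], [340.6000061035156, 257.1000061035156], [341.0, 260.0], [300.3999938964844, 264.8999938964844]])]
T tab [(192.0, [[433.29998779296875, 193.60000610351562], [448.3999938964844, 191.3000030517578], [451.1000061035156, 209.39999389648438], [436.1000061035156, 211.8000030517578]])]
T ptr [(98.5, [[241.0, 158.60000610351562], [248.0, 158.0], [250.1999969482422, 184.89999389648438], [243.3000030517578, 185.5]])]
```

View pics/c1.png

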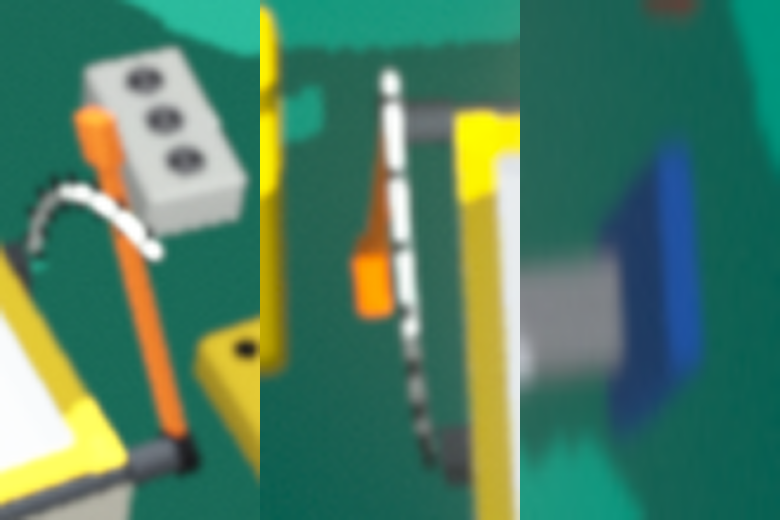

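```bash
python3 - <<'E'
from h import *
S=dict(np.load('scene0.npz'));T=dict(np.load('top0.npz'))
print('Tbar',comps(mask(T,(0,0,0),(180,255,75),(285,245,385,275))))
a,b=onz(S,(187.5,189.6),.087),onz(S,(247.5,169.2),.087)
print('S bar',a,b,np.linalg.norm(a-b),(a+b)/2)
a,b=onz(T,(299,263.3),.087),onz(T,(371.5,260.3),.087);print('T bar',a,b,np.linalg.norm(a-b),(a+b)/2)
for n,c,b in(('S',S,(165,175,325,300)),('T',T,(255,130,400,242))):
    m=cv2.morphologyEx(mask(c,(20,130,90),(34,255,255),b),cv2.MORPH_CLOSE,np.ones((3,3)))
    k=max(cv2.findContours(m,0,2)[0],key=cv2.contourArea)
    q=cv2.approxPolyDP(cv2.convexHull(k),5,True)[:,0]
    print(n,'frame',[(p.tolist(),np.round(onz(c,p,.085),4).tolist()) for p in q])
print('T tab bright',comps(mask(T,(100,100,120),(130,255,255),(425,185,460,220)),5))
print('S tab bright',comps(mask(S,(100,100,120),(130,255,255),(110,240,140,290)),5))
print('tabT',onz(T,(447.5,201),.078))
print('ptr tip tri',tri(S,(309.5,171),T,(247,178.5)))
print('ptr hinge S',onz(S,(327,241),.08))
for z in (.15,.17,.2):print('T ptr',z,onz(T,(247,178.5),z),onz(S,(310,170),z))
E
```

```text
Tbar [(331.0, [[294.70001220703125, 261.20001220703125], [371.8999938964844, 256.1000061035156], [372.20001220703125, 261.6000061035156], [295.1000061035156, 266.70001220703125]])]
S bar [ 0.46433449 -0.07891511  0.087     ] [0.47835089 0.05417286 0.087     ] 0.1338240221598947 [ 0.47134269 -0.01237112  0.087     ]
T bar [0.4744609  0.04932619 0.087     ] [ 0.45748158 -0.08295918  0.087     ] 0.13337059074430335 [ 0.46597124 -0.01681649  0.087     ]
S frame [([279, 180], [0.5353, 0.0987, 0.085]), ([316, 246], [0.7085, 0.0811, 0.085]), ([199, 291], [0.6829, -0.1541, 0.085]), ([171, 219], [0.5132, -0.137, 0.085]), ([182, 189], [0.4558, -0.0879, 0.085]), ([249, 175], [0.4923, 0.0503, 0.085])]
T frame [([383, 140], [0.6822, -0.1554, 0.085]), ([392, 229], [0.5078, -0.1336, 0.085]), ([374, 241], [0.4915, -0.0955, 0.085]), ([268, 235], [0.5356, 0.0971, 0.085]), ([264, 146], [0.7093, 0.0769, 0.085])]
T tab bright [(86.0, [[442.79998779296875, 191.3000030517578], [448.8999938964844, 190.39999389648438], [451.3999938964844, 207.6999969482422], [445.20001220703125, 208.5]])]
S tab bright [(167.0, [[117.19999694824219, 254.89999389648438], [124.0999984741211, 252.1999969482422], [134.5, 279.3999938964844], [127.5999984741211, 282.1000061035156]])]
tabT [ 0.5431772  -0.25238553  0.078     ]
ptr tip tri (array([0.61937558, 0.114227  , 0.19797226]), np.float64(0.00022149640431557994))
ptr hinge S [0.70734541 0.10742639 0.08      ]
T ptr 0.15 [0.63233435 0.11641799 0.15      ] [0.58684816 0.13887714 0.15      ]
T ptr 0.17 [0.62691085 0.11546272 0.17      ] [0.59978314 0.12949508 0.17      ]
T ptr 0.2 [0.61877559 0.11402981 0.2       ] [0.61918562 0.11542199 0.2       ]
```

Call:
send_rows(xyz=[[0,0,0],[0,0,0],[0,0,0]], yaw=[8.5,8.5,8.4], jaw=[0.5,0.5,0.5], grip_force=40)

```text
time: 0.48
tcp_pos: [0.1948, -0.5665, 0.251]
eef_rot: [[-0.0, 0.992, -0.125], [0.004, -0.125, -0.992], [-1.0, -0.001, -0.004]]
ft_force: [0.3, -0.4, -0.1]
opening: 0.0426
```

```bash
cat > g.py <<'E'
from station import *
import numpy as np
def go(p,phi=None):
    s=get_state();R=np.array(s['eef_rot'])
    print('t',s['time'],'tcp',np.round(s['tcp_pos'],4),'j1,j6',s['joints'][0],s['joints'][5],'open',round(s['opening'],4),'f',np.round(s['ft_force'],1))
    print('toolx',np.round(R[:,0],3),'phi',np.degrees(np.arctan2(R[1,2],R[0,2])))
    print('shift cm',np.round(R.T@(np.array(p)-s['tcp_pos'])*100,2))
E
python3 -c "
from g import *
go((.546,-.253,.2))"
```

```text
t 0.475 tcp [ 0.1948 -0.5665  0.251 ] j1,j6 -83.52132478992185 103.6526673634231 open 0.0426 f [ 0.3 -0.4 -0.1]
toolx [-0.     0.004 -1.   ] phi -97.17409444358377
shift cm [  5.21  30.94 -35.48]
```

Call:
send_rows(xyz=[[0.4,3.1,-3.5],[0.4,3.1,-3.5],[0.4,3.1,-3.5],[0.4,3.1,-3.5],[0.4,3.1,-3.5],[0.4,3.1,-3.5],[0.4,3.1,-3.5],[0.4,3.1,-3.5],[0.4,3.1,-3.5],[0,3.0,-3.5],[0,0,0]], yaw=[0,0,0,0,0,0,0,0,0,0,0], jaw=[0.5,0.5,0.5,0.5,0.5,0.5,0.5,0.5,0.5,0.5,0.5])

```text
time: 1.85
tcp_pos: [0.555, -0.2474, 0.2099]
eef_rot: [[-0.004, 0.992, -0.13], [0.01, -0.13, -0.992], [-1.0, -0.005, -0.009]]
ft_force: [-0.4, -0.5, -0.2]
opening: 0.0425
```

```bash
python3 - <<'E'
from g import *
import cv2
go((.546,-.253,.11))
im=[]
c=read_camera('scene');d=read_camera('top')
im=[cv2.resize(c['img'][170:310,60:260],(500,350),interpolation=2),cv2.resize(d['img'][150:250,350:500],(300,350),interpolation=2)]
cv2.imwrite('pics/c2.png',np.hstack(im))
E
```

```text
t 1.85 tcp [ 0.555  -0.2474  0.2099] j1,j6 -36.48062635569304 150.9713984286579 open 0.0425 f [-0.4 -0.5 -0.2]
toolx [-0.004  0.01  -1.   ] phi -97.45480924491146
shift cm [ 9.99 -0.76  0.77]
```

View pics/c2.png

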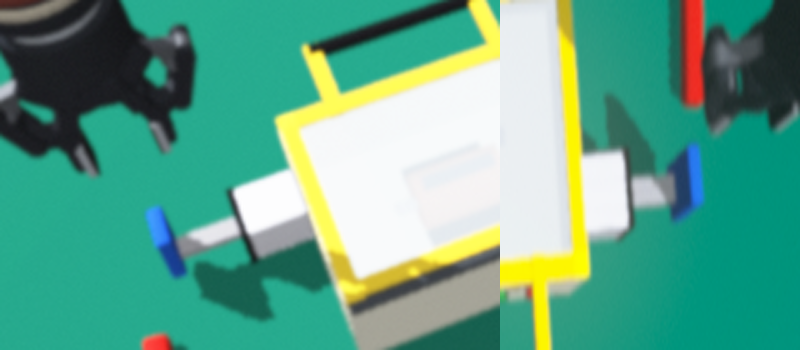

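Call:
send_rows(xyz=[[3,-0.4,0.4],[3,-0.3,0.3],[3.0,0,0],[0,0,0]], yaw=[0,0,0,0], jaw=[0.5,0.5,0.5,0.5])

```text
time: 2.45
tcp_pos: [0.5419, -0.2588, 0.1181]
eef_rot: [[-0.005, 0.99, -0.138], [0.008, -0.138, -0.99], [-1.0, -0.006, -0.007]]
ft_force: [-0.1, 0.2, 1.0]
opening: 0.0429
```

```bash
python3 - <<'E'
from g import *
import cv2
go((.546,-.253,.067))
im=[]
c=read_camera('scene');d=read_camera('top')
im=[cv2.resize(c['img'][190:300,80:200],(400,367),interpolation=2),cv2.resize(d['img'][150:250,390:500],(400,367),interpolation=2)]
cv2.imwrite('pics/c3.png',np.hstack(im))
E
```

```text
t 2.45 tcp [ 0.5419 -0.2588  0.1181] j1,j6 -38.0828538470555 149.84172662719115 open 0.0429 f [-0.1  0.2  1. ]
toolx [-0.005  0.008 -1.   ] phi -97.92662822032294
shift cm [ 5.12  0.36 -0.6 ]
```

View pics/c3.png

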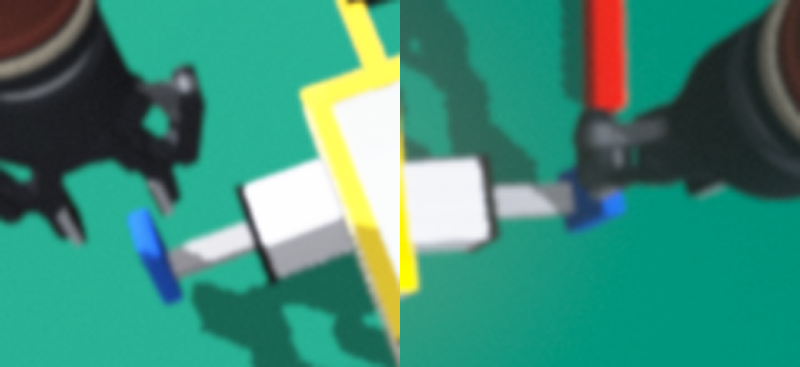

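Call:
send_rows(xyz=[[0.5,0.4,-0.6],[2,0,0],[2,0,0],[0.4,0,0],[0,0,0]], yaw=[-1.5,0,0,0,0], jaw=[0.5,0.5,0.5,0.5,0.5])

```text
time: 3.18
tcp_pos: [0.5498, -0.2547, 0.0715]
eef_rot: [[0.002, 0.994, -0.11], [0.003, -0.11, -0.994], [-1.0, 0.001, -0.003]]
ft_force: [-0.1, 0.6, -0.2]
opening: 0.0429
```

```bash
python3 - <<'E'
from g import *
import cv2
go((.546,-.253,.067))
c=read_camera('scene');d=read_camera('top')
im=[cv2.resize(c['img'][190:300,80:200],(400,367),interpolation=2),cv2.resize(d['img'][150:250,390:500],(400,367),interpolation=2)]
cv2.imwrite('pics/c4.png',np.hstack(im))
E
```

```text
t 3.175 tcp [ 0.5498 -0.2547  0.0715] j1,j6 -37.295884233431444 148.99244951125684 open 0.0429 f [-0.1  0.6 -0.2]
toolx [ 0.002  0.003 -1.   ] phi -96.28827054941425
shift cm [ 0.45 -0.4  -0.12]
```

View pics/c4.png

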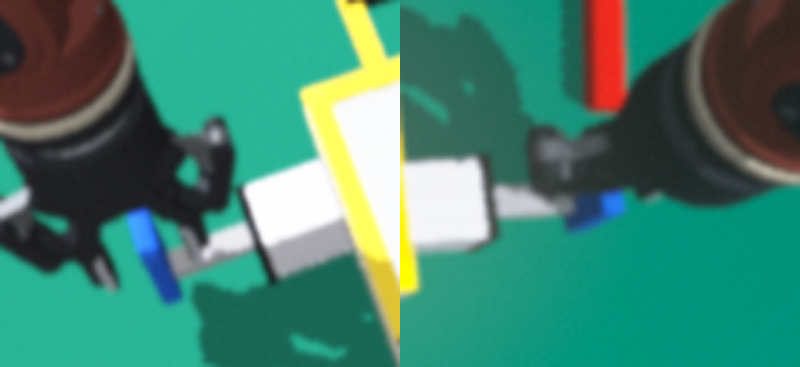

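The fingers straddle the tab, with the inner finger over the blade and the outer one outside it.

Call:
send_rows(xyz=[[0.2,-0.4,-0.1],[0,0,0],[0,0,0],[0,0,0],[0,0,0]], yaw=[0,0,0,0,0], jaw=[0.7,1,1,1,1], grip_force=50)

```text
time: 3.9
tcp_pos: [0.5462, -0.2525, 0.0708]
eef_rot: [[0.003, 0.994, -0.109], [0.004, -0.109, -0.994], [-1.0, 0.003, -0.004]]
ft_force: [0.4, 2.9, -0.8]
opening: 0.0113
```

Call:
send_rows(xyz=[[0,0,0.6],[0,0,0.6],[0,0,0.6],[0,0,0.5]], yaw=[0,0,0,0], jaw=[1,1,1,1])

```text
time: 4.4
tcp_pos: [0.544, -0.2734, 0.0708]
eef_rot: [[0.003, 0.994, -0.107], [0.008, -0.107, -0.994], [-1.0, 0.002, -0.008]]
ft_force: [0.1, 7.6, 1.6]
opening: 0.0114
```

Out about 21 mm so far; 9 mm more.

Call:
send_rows(xyz=[[0,0,0.6],[0,0,0.3]], yaw=[0,0], jaw=[1,1])

```text
time: 4.65
tcp_pos: [0.5432, -0.2808, 0.0708]
eef_rot: [[0.003, 0.994, -0.105], [0.012, -0.106, -0.994], [-1.0, 0.002, -0.012]]
ft_force: [0.4, 8.9, 1.4]
opening: 0.0116
```

```bash
python3 - <<'E'
from g import *
import cv2
go((.5462,-.2525,.0708))
c=read_camera('scene');d=read_camera('top')
im=[cv2.resize(c['img'][190:300,80:200],(400,367),interpolation=2),cv2.resize(d['img'][150:250,390:500],(400,367),interpolation=2)]
cv2.imwrite('pics/c5.png',np.hstack(im))
E
```

```text
t 4.65 tcp [ 0.5432 -0.2808  0.0708] j1,j6 -39.873470027509434 146.18044186416193 open 0.0116 f [0.4 8.9 1.4]
toolx [ 0.003  0.012 -1.   ] phi -96.05465287258014
shift cm [ 0.03  0.   -2.85]
```

View pics/c5.png

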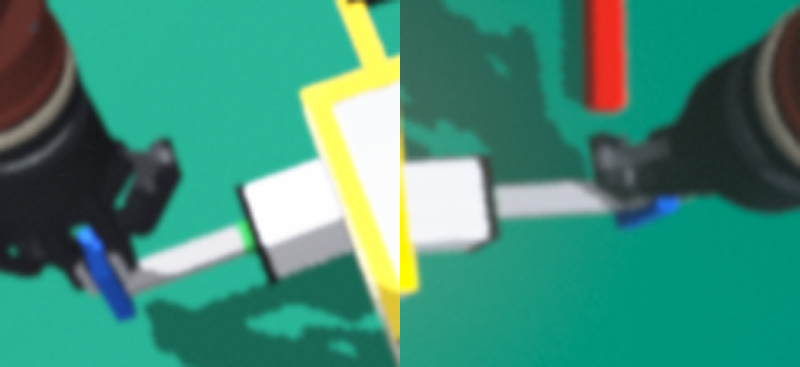

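Green shows at the mouth and no red (force 8.9 N, about 29 mm out). I'll hold it there.

Call:
send_rows(xyz=[[0,0,0],[0,0,0],[0,0,0],[0,0,0],[0,0,0],[0,0,0],[0,0,0],[0,0,0]], yaw=[0,0,0,0,0,0,0,0], jaw=[1,1,1,1,1,1,1,1])

```text
time: 5.75
tcp_pos: [0.5437, -0.2756, 0.0708]
eef_rot: [[0.003, 0.995, -0.103], [0.019, -0.103, -0.995], [-1.0, 0.001, -0.02]]
ft_force: [0.2, 7.0, -0.4]
opening: 0.0114
```

It crept in to about 23 mm. I'll pull a little further and hold with a small feed, to be sure.

Call:
send_rows(xyz=[[0,0,0.5],[0,0,0.2],[0,0,0.07],[0,0,0.07],[0,0,0.07],[0,0,0.07],[0,0,0.07],[0,0,0.07],[0,0,0.07]], yaw=[0,0,0,0,0,0,0,0,0], jaw=[1,1,1,1,1,1,1,1,1])

```text
time: 6.88
tcp_pos: [0.5432, -0.2812, 0.0707]
eef_rot: [[0.001, 0.995, -0.099], [0.028, -0.099, -0.995], [-1.0, -0.001, -0.028]]
ft_force: [0.6, 9.0, 0.4]
opening: 0.0111
```

Call:
send_rows(xyz=[[0,0,-0.6],[0,0,-0.6],[0,0,-0.6],[0,0,-0.5],[0,0,-0.2]], yaw=[0,0,0,0,0], jaw=[1,1,1,1,1])

```text
time: 7.5
tcp_pos: [0.546, -0.2555, 0.0708]
eef_rot: [[0.001, 0.995, -0.099], [0.027, -0.099, -0.995], [-1.0, -0.002, -0.027]]
ft_force: [0.5, 4.0, -2.8]
opening: 0.0112
```

Call:
send_rows(xyz=[[0,0,-0.3],[0,0,-0.1],[0,0,0],[0,0,0],[0,0,0],[0,0,0]], yaw=[0,0,0,0,0,0], jaw=[1,1,0.5,0.5,0.5,0.5])

```text
time: 8.25
tcp_pos: [0.5467, -0.2529, 0.072]
eef_rot: [[0.002, 0.995, -0.1], [0.025, -0.1, -0.995], [-1.0, -0.0, -0.025]]
ft_force: [-0.2, 0.3, -0.7]
opening: 0.0431
```

```bash
python3 - <<'E'
from g import *
import cv2
go((.468,-.0145,.18))
c=read_camera('scene');d=read_camera('top')
im=[cv2.resize(c['img'][190:300,80:200],(400,367),interpolation=2),cv2.resize(d['img'][150:250,390:500],(400,367),interpolation=2)]
cv2.imwrite('pics/c6.png',np.hstack(im))
E
```

```text
t 8.25 tcp [ 0.5467 -0.2529  0.072 ] j1,j6 -37.83935381452003 147.9159864950718 open 0.0431 f [-0.2  0.3 -0.7]
toolx [ 0.002  0.025 -1.   ] phi -95.76394762358878
shift cm [-10.21 -10.23 -23.2 ]
```

View pics/c6.png

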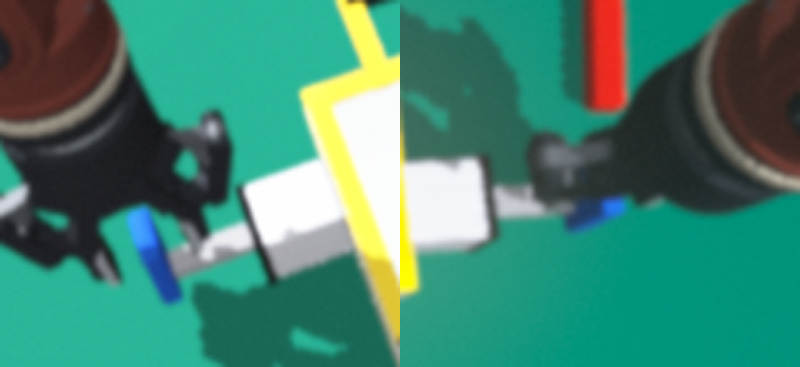

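The tab is home, released, and looks the same as at the start. I'll lift off and turn for the bar.

Call:
send_rows(xyz=[[-3,0,0],[-5,0,0],[-4,0,0],[0,0,0],[0,0,0],[0,0,0],[0,0,0],[0,0,0],[0,0,0],[0,0,0],[0,0,0],[0,0,0]], yaw=[0,0,-10,-10,-10,-10,-10,-10,-10,-10,-9,0], jaw=[0.5,0.5,0.5,0.5,0.5,0.5,0.5,0.5,0.5,0.5,0.5,0.5])

```text
time: 9.85
tcp_pos: [0.5463, -0.2554, 0.1958]
eef_rot: [[0.002, 0.068, 0.998], [0.026, 0.997, -0.068], [-1.0, 0.026, 0.001]]
ft_force: [-0.2, 1.0, 0.1]
opening: 0.0426
```

```bash
python3 -c "
from g import *
go((.468,-.0145,.17))"
```

```text
t 9.85 tcp [ 0.5463 -0.2554  0.1958] j1,j6 -38.07800533075556 55.813411615595406 open 0.0426 f [-0.2  1.   0.1]
toolx [ 0.002  0.026 -1.   ] phi -3.9009852709066624
shift cm [ 3.2  23.43 -9.45]
```

Call:
send_rows(xyz=[[0,0,0],[0,3.9,-1.6],[0,3.9,-1.6],[0,3.9,-1.6],[0,3.9,-1.4],[0,3.5,-1],[0,2.5,-0.5],[0,0,0]], yaw=[2.5,0,0,0,0,0,0,0], jaw=[0.5,0.5,0.5,0.5,0.5,0.5,0.5,0.5])

```text
time: 10.85
tcp_pos: [0.4956, -0.0254, 0.2017]
eef_rot: [[0.004, 0.148, 0.989], [0.027, 0.989, -0.148], [-1.0, 0.027, -0.0]]
ft_force: [0.5, -0.4, -0.7]
opening: 0.0426
```

```bash
python3 -c "
from g import *
go((.468,-.0145,.13))"
```

```text
t 10.85 tcp [ 0.4956 -0.0254  0.2017] j1,j6 -18.956242926445647 79.5314576411078 open 0.0426 f [ 0.5 -0.4 -0.7]
toolx [ 0.004  0.027 -1.   ] phi -8.491381548467247
shift cm [ 7.19  0.47 -2.89]
```

Call:
send_rows(xyz=[[0,0.5,-1.5],[0,0,-1.3],[3,0,0],[3,0,0],[0.5,0,0],[0,0,0]], yaw=[-2,0,0,0,0,0], jaw=[0.5,0.5,0.5,0.5,0.5,0.5])

```text
time: 11.6
tcp_pos: [0.4696, -0.0191, 0.1368]
eef_rot: [[0.006, 0.129, 0.992], [0.024, 0.991, -0.129], [-1.0, 0.025, 0.003]]
ft_force: [-0.6, -0.1, 0.8]
opening: 0.0429
```

```bash
python3 - <<'E'
from g import *
import cv2
go((.468,-.0145,.088))
c=read_camera('scene');d=read_camera('top')
im=[cv2.resize(c['img'][110:230,140:300],(400,300),interpolation=2),cv2.resize(d['img'][200:320,260:420],(400,300),interpolation=2)]
cv2.imwrite('pics/c7.png',np.hstack(im))
E
```

```text
t 11.6 tcp [ 0.4696 -0.0191  0.1368] j1,j6 -19.23208478733483 78.16977540793052 open 0.0429 f [-0.6 -0.1  0.8]
toolx [ 0.006  0.024 -1.   ] phi -7.405576285244304
shift cm [ 4.89  0.31 -0.23]
```

View pics/c7.png

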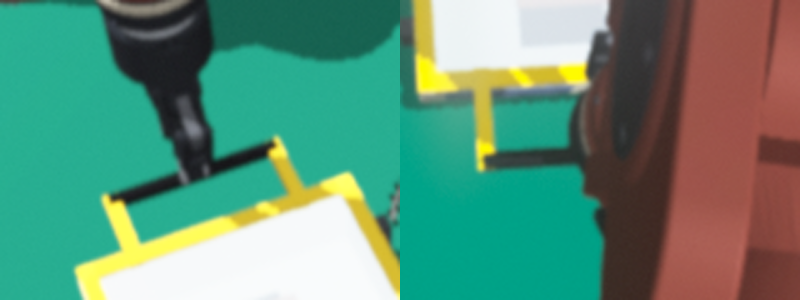

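Call:
send_rows(xyz=[[0.5,0.3,-0.2],[1.7,0,0],[1.7,0,0],[1.0,0,0],[0.4,0,0],[0,0,0]], yaw=[0,0,0,0,0,0], jaw=[0.5,0.5,0.5,0.5,0.5,0.5])

```text
time: 12.45
tcp_pos: [0.4689, -0.0143, 0.0814]
eef_rot: [[0.008, 0.128, 0.992], [0.024, 0.991, -0.128], [-1.0, 0.025, 0.005]]
ft_force: [-0.7, -0.5, -0.2]
opening: 0.0425
```

Call:
send_rows(xyz=[[-0.6,0,0],[0,0,0],[0,0,0],[0,0,0],[0,0,0]], yaw=[0,0,0,0,0], jaw=[0.7,1,1,1,1], grip_force=40)

```text
time: 13.08
tcp_pos: [0.4666, -0.0142, 0.089]
eef_rot: [[0.003, 0.128, 0.992], [0.023, 0.992, -0.128], [-1.0, 0.024, -0.0]]
ft_force: [-2.4, 0.3, -1.3]
opening: 0.0128
```

Call:
send_rows(xyz=[[-1.15,0,0.05],[-1.15,0,0.1],[-1.15,0,0.17],[-1.1,0,0.23]], yaw=[0,0,0,0], jaw=[1,1,1,1])

```text
time: 13.58
tcp_pos: [0.4721, -0.0149, 0.1366]
eef_rot: [[0.003, 0.127, 0.992], [0.027, 0.992, -0.127], [-1.0, 0.027, -0.001]]
ft_force: [2.0, 5.6, -3.6]
opening: 0.0127
```

```bash
cat >> g.py <<'E'
def ang():
    s=get_state();p=np.array(s['tcp_pos']);u=np.array([.994,-.111]);h=np.array([.6951,-.040])
    x=(p[:2]-h)@u;z=p[2]-.004-.08
    print('theta',np.arctan2(z,-x)-.0217,'r',np.hypot(x,z),'x',x,'z',z,'f',np.round(s['ft_force'],1),'phi',np.degrees(np.arctan2(s['eef_rot'][1][2],s['eef_rot'][0][2])),np.round(np.array(s['eef_rot'])[:,0],3),s['opening'])
E
python3 -c "
from g import *
ang()"
```

```text
theta 0.20831554494371832 r 0.2305537208053692 x -0.22448159310569943 z 0.05256455587111279 f [ 2.   5.6 -3.6] phi -7.293525235615091 [ 0.003  0.027 -1.   ] 0.012672104861953306
```

Call:
send_rows(xyz=[[-1.1,0.03,0.28],[-1.1,0.03,0.34],[-1.1,0.03,0.4],[-1.05,0.03,0.45],[-1.05,0.03,0.5],[-1,0.03,0.55]], yaw=[0,0,0,0,0,0], jaw=[1,1,1,1,1,1])

```text
time: 14.32
tcp_pos: [0.4982, -0.0178, 0.2048]
eef_rot: [[0.001, 0.127, 0.992], [0.028, 0.992, -0.127], [-1.0, 0.027, -0.003]]
ft_force: [-2.0, 5.1, -3.7]
opening: 0.0126
```

```bash
python3 -c "
from g import *
ang()"
```

```text
theta 0.525546282910223 r 0.23210844847365128 x -0.19821147472099784 z 0.12077476202325081 f [-2.   5.1 -3.7] phi -7.280018724927934 [ 0.001  0.028 -1.   ] 0.012552226738236564
```

Call:
send_rows(xyz=[[-1.0,0.03,0.65],[-1.0,0.03,0.7],[-0.95,0.03,0.75],[-0.9,0.03,0.8],[-0.85,0.03,0.85],[-0.8,0.03,0.9],[0,0,0]], yaw=[0,0,0,0,0,0,0], jaw=[1,1,1,1,1,1,1])

```text
time: 15.2
tcp_pos: [0.5459, -0.0229, 0.2644]
eef_rot: [[-0.004, 0.126, 0.992], [0.029, 0.992, -0.126], [-1.0, 0.028, -0.007]]
ft_force: [-2.1, 3.5, -4.6]
opening: 0.0127
```

```bash
python3 - <<'E'
from g import *
import cv2
ang()
c=read_camera('scene');d=read_camera('top')
np.savez('s1.npz',**c);np.savez('t1.npz',**d)
im=[cv2.resize(c['img'][100:310,110:350],(457,400),interpolation=2),cv2.resize(d['img'][120:300,200:420],(343,400),interpolation=2)]
cv2.imwrite('pics/c8.png',np.hstack(im))
E
```

```text
theta 0.8549229493489744 r 0.2347482146338144 x -0.15018024784968936 z 0.18042343924659365 f [-2.1  3.5 -4.6] phi -7.2462418347008475 [-0.004  0.029 -1.   ] 0.012694571215403076
```

View pics/c8.png

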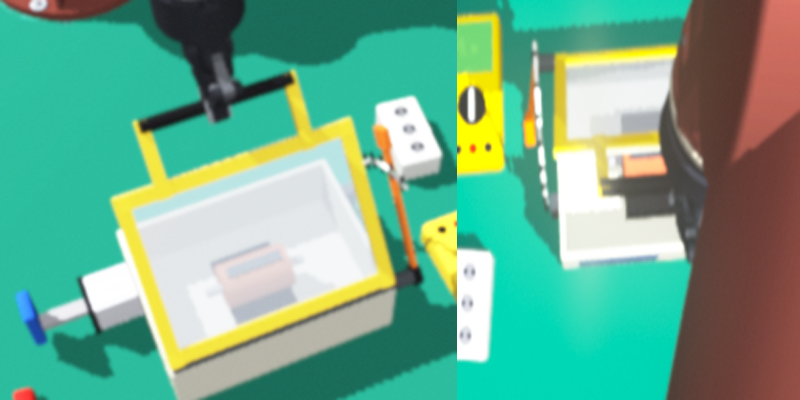

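```bash
python3 - <<'E'
from h import *
S=dict(np.load('s1.npz'));T=dict(np.load('t1.npz'))
ya=np.radians(-6.4);u=np.array([np.cos(ya),np.sin(ya),0]);v=np.array([-np.sin(ya),np.cos(ya),0]);h=np.array([.6955,-.0395,.08])
def pl(c,p,y):
    o,d=ray(c,p);t=(y-(o-h)@v)/(d@v);q=o+d*t-h;return 'x %.4f z %.4f r %.4f ang %.3f'%(q@u,q[2],np.hypot(q@u,q[2]),np.arctan2(q[2],-(q@u)))
b=comps(mask(S,(0,0,0),(180,255,60),(180,130,270,170)));print(b)
print('yellow top',[ (q.tolist()) for q in [cv2.approxPolyDP(cv2.convexHull(max(cv2.findContours(mask(T,(20,130,90),(34,255,255),(250,135,330,210)),0,2)[0],key=cv2.contourArea)),3,True)[:,0]]])
f=lambda x,y:(110+x*.525,100+y*.525)
print('barR',pl(S,f(290,82),.066)); print('barL',pl(S,f(143,126),-.066))
print('cornR',pl(S,f(352,119),.118));print('cornL',pl(S,f(113,199),-.118))
print('ptr S',pl(S,(309.5,171),.144))
q,e=tri(S,f(352,119),T,(263.5,187));q=q-h;print('corner tri',q@u,q@v,q[2],e,np.arctan2(q[2],-(q@u)))
print('ptr',comps(mask(S,(4,150,120),(17,255,255),(295,155,335,250)),5))
E
```

```text
[(149.0, [[183.3000030517578, 163.89999389648438], [215.39999389648438, 153.1999969482422], [217.10000610351562, 158.3000030517578], [185.0, 169.0]]), (369.5, [[206.3000030517578, 130.89999389648438], [245.5, 110.0], [262.79998779296875, 142.5], [223.60000610351562, 163.39999389648438]])]
yellow top [[[329, 141], [281, 185], [262, 187], [264, 144]]]
barR x -0.1265 z 0.1952 r 0.2326 ang 0.996
barL x -0.1699 z 0.1477 r 0.2251 ang 0.716
cornR x -0.1021 z 0.1449 r 0.1773 ang 0.957
cornL x -0.0545 z 0.2110 r 0.2179 ang 1.318
ptr S x -0.0921 z 0.1190 r 0.1504 ang 0.912
corner tri -0.11138816012289009 0.11977236583139556 0.13313827167912656 0.00524521916035284 0.8741125892174275
ptr [(102.5, [[314.29998779296875, 194.1999969482422], [317.70001220703125, 193.39999389648438], [328.6000061035156, 239.89999389648438], [325.29998779296875, 240.60000610351562]]), (61.5, [[306.29998779296875, 167.1999969482422], [311.8999938964844, 165.8000030517578], [316.6000061035156, 184.60000610351562], [311.0, 186.0]])]
```

Guard is about 0.85 (arm geometry) against pointer about 0.90. One small correction, then I'll recheck.

Call:
send_rows(xyz=[[-0.3,0,0.5],[-0.25,0,0.5],[-0.05,0,0],[-0.05,0,0],[-0.05,0,0]], yaw=[0,0,0,0,0], jaw=[1,1,1,1,1])

```text
time: 15.92
tcp_pos: [0.5533, -0.0237, 0.2708]
eef_rot: [[-0.009, 0.126, 0.992], [0.029, 0.992, -0.126], [-1.0, 0.028, -0.013]]
ft_force: [2.6, 4.0, -8.4]
opening: 0.0126
```

```bash
python3 - <<'E'
from g import *
from h import *
ang()
S=read_camera('scene');T=read_camera('top');ang()
np.savez('s2.npz',**S)
print('yellow top',cv2.approxPolyDP(cv2.convexHull(max(cv2.findContours(mask(T,(20,130,90),(34,255,255),(250,135,330,210)),0,2)[0],key=cv2.contourArea)),3,True)[:,0].tolist())
im=[cv2.resize(S['img'][100:310,110:350],(457,400),interpolation=2),cv2.resize(T['img'][120:220,230:330],(343,400),interpolation=2)]
cv2.imwrite('pics/c9.png',np.hstack(im));np.savez('t2.npz',**T)
print(get_state()['time'],get_state()['qd'])
E
```

```text
theta 0.8964358128224974 r 0.2350773332628458 x -0.14276299422600475 z 0.18676209490578327 f [ 2.6  4.  -8.4] phi -7.238700695521639 [-0.009  0.029 -1.   ] 0.012599818846698254
theta 0.896524405970144 r 0.23509478188972802 x -0.14275704318619006 z 0.18678860536048514 f [ 2.8  3.7 -8.5] phi -7.239682276800936 [-0.009  0.029 -1.   ] 0.012423791636377284
yellow top [[329, 141], [277, 181], [261, 184], [263, 145]]
16.025 [-0.0871237  -0.02499568  0.01879609  0.01402511 -0.10467093  0.00925635]
```

View pics/c9.png

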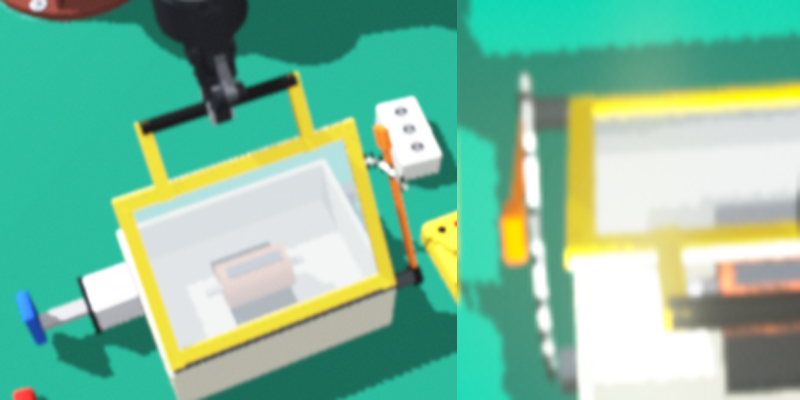

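```bash
python3 - <<'E'
from h import *
S=dict(np.load('s2.npz'));T=dict(np.load('t2.npz'));T0=dict(np.load('top0.npz'))
ya=np.radians(-6.4);u=np.array([np.cos(ya),np.sin(ya),0]);v=np.array([-np.sin(ya),np.cos(ya),0]);h=np.array([.6955,-.0395,.08])
def cyl(c,p,r):
    o,d=ray(c,p);t=np.linspace(.3,1.3,20001)[:,None];q=o+d*t-h;x=q@u;z=q[:,2];k=np.argmin(abs(np.hypot(x,z)-r)+ (t[:,0]>1.2));k=np.argmax(np.hypot(x,z)<r)
    return 'ang %.3f y %.4f'%(np.arctan2(z[k],-x[k]),(q@v)[k])
f=lambda x,y:(110+x*.525,100+y*.525); g=lambda x,y:(230+(x-457)*.2915,120+y*.25)
b=mask(T,(0,0,0),(180,255,60),(293,190,330,206));print('T bar',comps(b,5))
print('T bar',cyl(T,g(720,312),.23),'S bar',cyl(S,f(170,118),.23),cyl(S,f(280,85),.23),'(minus .022)')
print('T edge',cyl(T,g(600,256),.18),'S edge',cyl(S,f(352,119),.18),cyl(S,f(113,199),.18),'(minus ~.028)')
print('ptr T',cyl(T0,(247,178.5),.15),'S',cyl(S,(309.5,171),.15))
q,e=tri(S,f(352,119),T,g(567,260));q=q-h;print('corner',q@u,q@v,q[2],e,np.arctan2(q[2],-(q@u)))
E
```

```text
T bar []
T bar ang 0.896 y 0.0532 S bar ang 0.914 y -0.0447 ang 0.954 y 0.0587 (minus .022)
T edge ang 0.911 y 0.1039 S edge ang 0.999 y 0.1156 ang 0.988 y -0.1157 (minus ~.028)
ptr T ang 0.904 y 0.1442 S ang 0.903 y 0.1445
corner -0.10914801659699852 0.12034523077535564 0.1356818298587133 0.0021598087963432258 0.8933533640033061
```

Guard about 0.87–0.91 by most measures, pointer 0.904. I'll check that it stays steady under the held target, letting time pass through camera calls.

```bash
python3 - <<'E'
from g import *
from h import *
ang()
for i in range(14): S=read_camera('scene')
ang();print(get_state()['time'])
T=read_camera('top');S0=dict(np.load('scene0.npz'));T0=dict(np.load('top0.npz'))
for n,lo,hi,b in(('ptr',(4,150,120),(17,255,255),(295,155,335,250)),('tab',(105,100,60),(130,255,255),(105,240,140,290)),('probe',(0,150,100),(3,255,255),(105,300,145,360)),('meter',(20,130,90),(34,255,255),(330,200,400,290)),('socket',(0,0,140),(180,60,255),(310,148,345,195))):
    for c in(S0,S):
        ys,xs=np.nonzero(mask(c,lo,hi,b));print(n,len(xs),xs.mean().round(1),ys.mean().round(1))
E
```

```text
theta 0.896524405970144 r 0.23509478188972802 x -0.14275704318619006 z 0.18678860536048514 f [ 2.8  3.7 -8.5] phi -7.239682276800936 [-0.009  0.029 -1.   ] 0.012423791636377284
theta 0.8971930576414072 r 0.23510487122826015 x -0.14263823597580044 z 0.1868920386559274 f [  2.7   3.6 -10.4] phi -7.23626386811829 [-0.009  0.029 -1.   ] 0.012360342137095881
16.725
ptr 318 317.8 202.1
ptr 234 317.9 202.2
tab 167 126.3 267.1
tab 144 126.8 267.3
probe 626 125.8 333.2
probe 621 125.8 333.3
meter 1862 360.9 242.9
meter 1836 360.9 242.5
socket 877 325.0 174.2
socket 997 324.8 173.3
```

```bash
python3 -c "
from station import *
print(job_done())
s=get_state();print(s['time'],s['tcp_pos'],s['ft_force'],s['opening'])"
```

```text
the job is handed in; nothing more can be done
None
the job is handed in; nothing more can be done
```

The job is handed in, with the gripper still holding the guard by its bar, close to in line with the pointer; `job_done()` gave no verdict.

**Gauge:** I pulled the tab out about 28 mm. Green showed and no red, at about 9 N. During the first hold it crept in to about 23 mm over a second, so I pulled it back to about 28 mm and held it for another second. I then led it home and let go.

**Guard:** I pinched the bar and lifted it along its arc. The arm's position put the guard at 0.897 rad, and the pointer measured 0.904 rad in both views. The angle changed by less than 0.001 rad over the last 0.8 s.

**Nothing else moved:** the pointer, tab, probe, meter and socket block were all within about 1 pixel of where they started.

**Where the checks disagreed:**
- **Guard angle:** most camera estimates gave 0.865 to 0.93 rad. The free edge in the scene view read about 0.96 to 0.97 rad, about 0.06 above the pointer but inside the 0.087 tolerance.
- **Bar distance from the hinge:** the arm's position gave 235 mm instead of 230 mm. That means either slight slip in the pads or a hinge position a few millimetres off.

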